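Probe the well of a model chassis and lock the depth gauge

TASK

Take the black knob of the depth gauge, lower the probe into the well of the model chassis until its sprung tip rests on the well's floor, gently (the tip may press with no more than 9 N), and keeping it there turn the knob clockwise to its stop so that the slide is locked with the tip still resting on the floor; then let go. Do not shift the chassis, and leave the two model vans and the parts tray alone.

Things in the scene. Friction and masses are not known exactly. Their poses are not given: they have to be found in the camera images.
- knob_grip (a point): where to pinch the depth gauge's black knob: on the axis of its flat grip bar, 40 (x of this frame) x 13 (y) x 36 mm high, upright on a round flange 44 mm across, 8 thick. The point is 24 mm above the flange, 12 below the bar's top; z up. The knob rides on the vertical 10 mm probe rod; rod fully up, the point is 282 mm above the bench
- rod (a joint): travel of the probe slide in m: 0 fully up (as it starts), grows downward, at most 0.068. A return spring draws it up with a nearly steady 4.5 to 6 N net, plus 0.5 N of drag; unlocked and let go, it goes back up
- knob (a joint): angle of the lock knob in rad about the rod, 0 to 1.3, clockwise from above positive; starts between 0 and 0.2. Below about 0.4 the slide is free, then the brake bites more and more; from 1.0 to the stop at 1.3 it is locked and withstands the return spring. Turning needs 0.2 to 0.4 N m; it stays where it is left
- tip: sprung brass measuring tip at the foot of the probe rod, 8 mm across; origin at the centre of its underside, z up. It stands 10 mm out of the rod and yields upward against a spring of 1.5 N per mm (8 mm at most). Pressed on with 3 to 6 N (2 to 4 mm past first touch) it stays resting once locked, as the rod may rise by 1 mm on release. Rod fully up, its underside is 85 mm above the bench
- chassis: loose cast metal model locomotive chassis with wheels, 170 x 64 x 56 mm, 0.9 kg, standing on the gauge's base plate under the probe; origin at the centre of its underside, x along its length, z up
- well_mouth (a point): centre of the mouth, flush with the chassis top, of the rectangular well in the middle of the chassis, 44 mm (chassis x) x 36 mm (chassis y). The well's flat floor is a thin plate at an unknown depth, different each time, between 14 and 40 mm below the mouth: it has to be felt. The probe always stands above the well
- van: bystander: loose red-brown model van, 130 x 42 x 60 mm, on the bench; origin at the centre of its underside
- long_van: bystander: loose dark green model van, 200 x 42 x 62 mm, on the bench; origin at the centre of its underside
- parts_tray: bystander: loose low white tray, 100 x 70 x 22 mm, on the bench beyond the gauge's column; origin at the centre of its underside
- gauge: fixed gauge stand, origin on the bench under the probe axis, z up: dark steel base plate 240 (x) x 200 (y) x 12 mm, steel column 95 mm to its +y side, grey arm guiding the rod, nothing of it higher than 181 mm
There are look-alikes about, which are no part of the job. Of the things like the chassis, leave any that is orange; of the rest the smaller one is meant.

How it is judged:
On the way, in this order (a step that is already met when the one before it is completed fails the run):
1. the probe, still unlocked, rests on the well's floor (contact force between tip and chassis above 0.8 N and value of joint knob below 0.6 rad), for 0.2 s.
2. the knob is turned to lock while the tip still rests on the floor (value of joint knob above 1 rad and contact force between tip and chassis above 0.4 N), for 0.2 s.
At the end, for the whole second after the job is handed in: The knob is turned to 1.0 rad or more (locked), the slide stands still (under 2 mm/s) and the sprung tip still presses on the well's floor with 0.4 to 9 N; the chassis is at rest within 8 mm of where it stood, and the vans and tray within 10 mm (all of step 2 and velocity of joint rod between -0.002 and 0.002 m/s and linear speed of chassis below 0.01 m/s); the robot touches nothing.
It fails at once if the tip pressed on the well's floor with more than 9 N (contact force between tip and chassis above 9 N).
It fails at once if the chassis was shifted by more than 8 mm (distance of chassis from where it was at the start of the episode above 0.008 m).
It fails at once if a model van or the parts tray was moved by more than 10 mm (distance of any of van, long_van, parts_tray from where it was at the start of the episode above 0.01 m).
It also fails if it takes over 45 s, if anything falls off the work surface, if the arm or the gripper's body presses on something with over 40 N, if the wrist force passes 120 N, or if a joint passes its speed limit or range.

ROBOT

A 6-joint arm with a two-finger parallel gripper is mounted at the origin on the work surface. World frame = base frame: x ahead of the robot, y to its left, z up, the work surface at z = 0. Lengths are in m, angles in rad, forces in N, time in s.
With the tool pointing down it reaches from about 0.35 to 0.975 m from the base axis. Payload 4.9 kg.
Tool frame: the origin (TCP) lies at the very end of the fingers, on their centre line; the grasp point (between the pads) lies grip_point_offset behind it (grip_point_offset is the distance from the TCP to the grasp point, in m); z points along the fingers, y is the direction in which the jaws open and shut (so a half turn about z gives the same grasp; the last joint's range is limited). The gripper opens to 85 mm and grips with 20 to 120 N. Pads are 22 mm wide; open, the fingers measure 114 mm over their backs; the gripper's body (76 mm by 85 mm) begins 54 mm behind the grasp point. The pads swing forward as they close: fully open they stand 13 mm farther back than shut.
Start: joints at [-1.311, 0.053, 1.613, -0, 1.476, -0.119], TCP at [0.231, -0.581, 0.231] pointing down, gripper open.
Joint ranges: [-3.01, 3.01], [-1.01, 2.22], [0.06, 2.58], [-1.02, 4.17], [0.09, 2.62], [-3.14, 3.14]. Speed limits (rad/s): [2.57, 2.57, 3.14, 3.14, 3.14, 3.14].

INTERFACE

Orientations are given as a rotation vector (axis times angle).
In Python, from plant import get_obs, get_image, camera_params, sign_off, grip_point_offset gives the robot as it stands. The module is installed in compiled form; this text tells all that it offers.
- The arm moves only by the tool play_rows, never from a script. Its argument "plan" is one flat list of numbers, 7 for each row, row after row: the finger opening in cm, from 0 to 8.54, then the shift along the tool's x, y, z in cm, then the turn, a rotation vector about the tool's x, y, z in degrees. In form: [claw, x, y, z, ax, ay, az, claw, x, y, z, ax, ay, az, ...]. A call has exactly 5 rows; each row shifts and turns the pose as measured when the row begins, along the tool's axes as they then stand; what a row does not reach is not made up. A row lasts 1/10 s, in which the tool goes at most 50 mm and 8.59 degrees, less where a joint would pass 70% of its speed; a pose out of reach is approached as far as the arm can. A call with a gripper value outside its range is refused whole. The fingers move at their own pace and stop on an object; "squeeze" is the grip in N (left out, the last holds). Time passes only in rows, so rows that do not move let the fingers close, or fill a call up. It gives the time, the measured TCP pose, the force and the opening at its end, in the units of the state.
- get_obs(): the state, without advancing time (a new reading comes with each control period).
- get_image(name): name is "scene" or "top" or "wrist"; returns the picture (384x512x3 uint8, red, green, blue); there is no depth.
- camera_params(name): a dict with "vfov" (degrees; the focal length in pixels is half the picture's height over the tangent of half this angle, whatever the lens; pixels are square), "cx", "cy" (the principal point, pixels), "T" (4x4, takes a point from camera to world coordinates); the wrist camera has in their place "T_tool_cam" (4x4, takes a point from camera to tool coordinates, whose origin is the TCP and whose axes are the flange's). Camera axes: x right, y up, looking along -z (the intrinsics and any distortion apply to the point x, -y, -z); pixel columns grow to the right and rows downward; lengths in m; the calibration is good to about 2 mm. A picture is of the moment at which its call begins: read the wrist's pose just before it. camera_params takes no time and is no camera call.
- sign_off(): hands the job in, once; it reports no verdict.
The state is a dict: "t": time; "joint_positions": joint angles; "qvel": joint speeds; "tau": joint torques, N m; "position": TCP position; "ee_rot": TCP orientation; "force": force on the tool from outside, world axes, zero at the start; "wrist_torque": the same for the moment, N m; "gripper_width": finger opening in m.
Only numpy, scipy, OpenCV 4.12 (cv2) and the standard library are available. Lean on these libraries where they do the work, as an engineer would, in place of code of your own. Each camera call takes 0.05 s, during which the arm holds its last target.

## Working session

There is one attempt and no reset: what is moved stays moved. The work goes in short steps, Python scripts to look and compute and a tool call to move; the robot and the scene stay as the last step left them, time stands still between calls to the robot, and variables do not carry over. Pictures are saved under pics/ and viewed, and the job is handed in when it is done.

Besides the shell and the picture viewer there is one more tool, called after "Call:" by a JSON object that holds its "fn" and its "kwargs", one argument or row to a line. play_rows: Moves the arm, as the interface text tells. Its arguments: {"type":"object","properties":{"plan":{"type":"array"},"squeeze":{"type":"number"}},"required":["plan"]}

```bash
mkdir -p pics; python3 - <<'E'
from plant import *
import cv2
import numpy as np
np.set_printoptions(precision=4,suppress=True)
print(get_obs()); print(grip_point_offset if not callable(grip_point_offset) else grip_point_offset())
for n in ["scene","top","wrist"]:
    im=get_image(n); cv2.imwrite(f"pics/{n}0.png",im[:,:,::-1]); print(n,camera_params(n))
E
```

```text
{'t': 0.0, 'joint_positions': array([-1.311 ,  0.0533,  1.6143,  0.    ,  1.476 , -0.119 ]), 'qvel': array([ 0.0001, -0.0023, -0.    , -0.    , -0.0015,  0.0004]), 'tau': array([  0.0011, -39.3683, -37.0177,  -0.0001,   0.0069,   0.    ]), 'position': array([ 0.231 , -0.5801,  0.2301]), 'ee_rot': array([-3.0834, -0.5911,  0.0002]), 'force': array([ 0.3376, -0.3433,  0.7179]), 'wrist_torque': array([-0.004 , -0.0195, -0.0425]), 'gripper_width': 0.08540709361581209}
0.0187
scene {'vfov': 43.23799615757734, 'cx': 256.7596284256422, 'cy': 190.90532992028767, 'T': array([[-0.3089, -0.5964,  0.7408,  1.2696],
       [ 0.951 , -0.1836,  0.2488,  0.2926],
       [-0.0124,  0.7814,  0.6239,  0.8294],
       [ 0.    ,  0.    ,  0.    ,  1.    ]])}
top {'vfov': 48.865513810290444, 'cx': 250.11254032795287, 'cy': 191.13242552935583, 'T': array([[-0.0023,  0.9864, -0.1643,  0.3205],
       [-1.    , -0.0035, -0.0068,  0.0335],
       [-0.0073,  0.1642,  0.9864,  1.3082],
       [ 0.    ,  0.    ,  0.    ,  1.    ]])}
wrist {'vfov': 69.935378954983, 'cx': 256.4993756349038, 'cy': 193.1100721197558, 'T_tool_cam': array([[-0.0011,  0.9492,  0.3147,  0.0812],
       [ 1.    ,  0.001 ,  0.0003,  0.0005],
       [ 0.    ,  0.3147, -0.9492, -0.1434],
       [ 0.    ,  0.    ,  0.    ,  1.    ]])}
```

View pics/scene0.png

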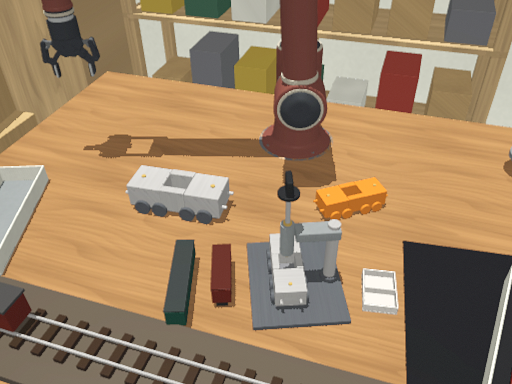

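View pics/top0.png

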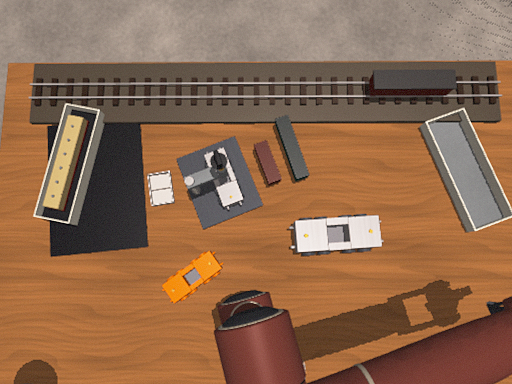

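View pics/wrist0.png

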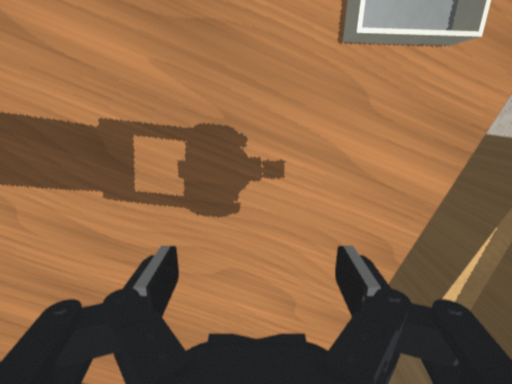

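Candidates for the chassis: the white one on the gauge plate at top (222,180), a larger white one at (337,234), and an orange one at (192,277). I choose the one on the plate, under the probe. The knob is the black thing at top (219,160), scene (289,187). Next is a close crop to check.

```bash
python3 - <<'E'
import cv2,numpy as np
a=cv2.imread("pics/top0.png")[125:235,165:275]; b=cv2.imread("pics/scene0.png")[160:330,235:355]
a=cv2.resize(a,None,fx=5,fy=5,interpolation=2);b=cv2.resize(b,None,fx=3.2,fy=3.2,interpolation=2)
cv2.imwrite("pics/ca.png",a);cv2.imwrite("pics/cb.png",b)
E
```

```text
(no output)
```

View pics/ca.png

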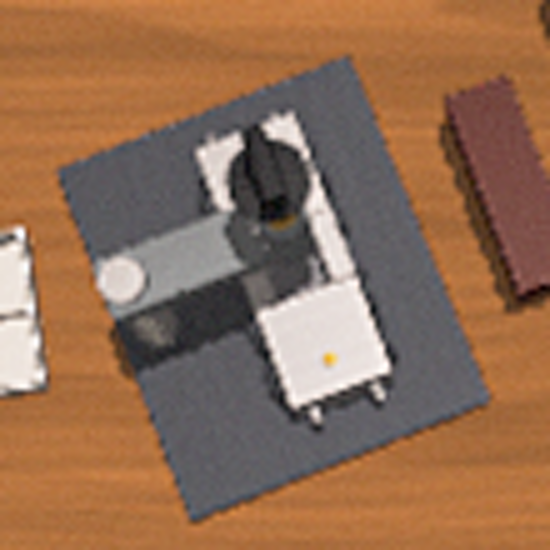

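View pics/cb.png

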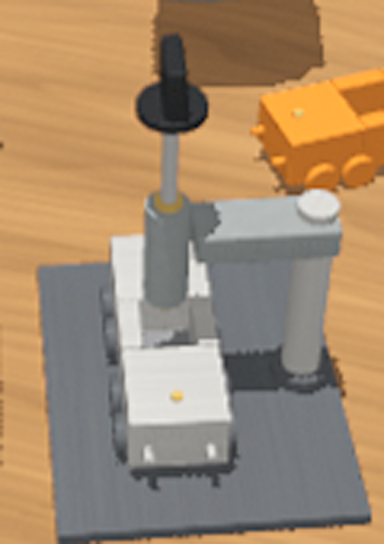

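```bash
cat > h.py <<'E'
from plant import *
import numpy as np,cv2
from scipy.spatial.transform import Rotation as R
np.set_printoptions(precision=4,suppress=True)
def ray(n,u,v,T=None):
    c=camera_params(n); f=192/np.tan(np.radians(c['vfov'])/2)
    T=c['T'] if T is None else T
    d=T[:3,:3]@np.array([(u-c['cx'])/f,-(v-c['cy'])/f,-1]); return T[:3,3],d/np.linalg.norm(d)
def onz(n,u,v,z,T=None):
    o,d=ray(n,u,v,T); return o+d*(z-o[2])/d[2]
def cross(a,b):
    (o1,d1),(o2,d2)=a,b
    A=np.stack([d1,-d2],1); s=np.linalg.lstsq(A,o2-o1,rcond=None)[0]
    p,q=o1+s[0]*d1,o2+s[1]*d2; return (p+q)/2,np.linalg.norm(p-q)
E
python3 - <<'E'
from h import *
P=[onz('top',*p,.012) for p in [(177.2,159),(235,136.4),(263,205.4),(204,229)]]
P=np.array(P);print(P)
print([np.linalg.norm(P[i]-P[(i+1)%4]) for i in range(4)])
c=P.mean(0);print('plate centre',c)
e=P[2]-P[1];print('long dir deg',np.degrees(np.arctan2(e[1],e[0])), np.degrees(np.arctan2(*(P[3]-P[0])[[1,0]])))
print('flange top',onz('top',218.6,161,.256),'scene',onz('scene',288.75,193.4,.256),cross(ray('top',218.6,161),ray('scene',288.75,193.4)))
a=onz('top',165+252/5,125+126/5,.294);b=onz('top',165+274/5,125+203/5,.294);print(a,b,np.linalg.norm(a-b),np.degrees(np.arctan2(*(b-a)[[1,0]])))
E
```

```text
[[0.6399 0.2721 0.012 ]
 [0.7129 0.0901 0.012 ]
 [0.4915 0.0027 0.012 ]
 [0.4191 0.1841 0.012 ]]
[np.float64(0.1961449291287706), np.float64(0.23800968995592775), np.float64(0.1952911837849135), np.float64(0.23763464360939582)]
plate centre [0.5658 0.1372 0.012 ]
long dir deg -158.46497513832549 -158.25954595491345
flange top [0.5741 0.1211 0.256 ] scene [0.5782 0.1238 0.256 ] (array([0.5746, 0.1221, 0.2528]), np.float64(0.0015822441903181191))
[0.5923 0.1261 0.294 ] [0.5533 0.1149 0.294 ] 0.040656837393858974 -163.91822378320168
```

```bash
python3 - <<'E'
from h import *
o=get_obs();r=R.from_rotvec(o['ee_rot']).as_matrix();print(r)
print('yaw of tool y',np.degrees(np.arctan2(r[1,1],r[0,1])))
E
```

```text
[[ 0.9291  0.3698 -0.0004]
 [ 0.3698 -0.9291  0.0015]
 [ 0.0002 -0.0016 -1.    ]]
yaw of tool y -68.29627710612935
```

Call:
{"fn": "play_rows", "kwargs": {
  "plan": [8.5,2,-1.8,-3.6,0,0,0,8.5,2,-1.8,-3.6,0,0,0,8.5,2,-1.8,-3.6,0,0,0,8.5,2,-1.8,-3.6,0,0,0,8.5,2,-1.8,-3.6,0,0,0],
  "squeeze": 40
}}

```text
t: 0.65
position: [0.2899, -0.4556, 0.4046]
ee_rot: [-3.064, -0.579, 0.005]
force: [-0.2, -0.2, -0.6]
gripper_width: 0.0851
```

Call:
{"fn": "play_rows", "kwargs": {
  "plan": [8.5,3.2,-2.9,0,0,0,1,8.5,3.2,-2.9,0,0,0,1,8.5,3.2,-2.9,0,0,0,1,8.5,3.2,-2.9,0,0,0,1,8.5,3.2,-2.9,0,0,0,1]
}}

```text
t: 1.15
position: [0.3955, -0.2615, 0.4151]
ee_rot: [-3.101, -0.433, -0.002]
force: [0.7, -0.3, -0.7]
gripper_width: 0.0853
```

Call:
{"fn": "play_rows", "kwargs": {
  "plan": [8.5,3.2,-2.9,0,0,0,0,8.5,3.2,-2.9,0,0,0,0,8.5,3.2,-2.9,0,0,0,0,8.5,3.2,-2.9,0,0,0,0,8.5,3.2,-2.9,0,0,0,0]
}}

```text
t: 1.65
position: [0.5123, -0.0693, 0.4162]
ee_rot: [-3.102, -0.432, -0.003]
force: [0.1, -0.3, 0.8]
gripper_width: 0.0847
```

Call:
{"fn": "play_rows", "kwargs": {
  "plan": [8.5,2.7,-4,0,0,0,0,8.5,2.7,-4,0,0,0,0,8.5,2.7,-4,0,0,0,0,8.5,2.4,-3.6,0,0,0,0,8.5,0,0,0,0,0,0]
}}

```text
t: 2.15
position: [0.5725, 0.1213, 0.4144]
ee_rot: [-3.099, -0.44, 0.003]
force: [0.2, -0.1, -0.2]
gripper_width: 0.0849
```

```bash
python3 - <<'E'
from h import *
o=get_obs();print(o['position'],o['ee_rot'],o['joint_positions'],o['qvel'])
im=get_image('wrist');cv2.imwrite('pics/w1.png',im[:,:,::-1])
E
```

```text
[0.5725 0.1213 0.4144] [-3.0992 -0.4402  0.0035] [ 0.0762 -0.0837  1.4486  0.0113  1.7796  1.3672] [-0.0289 -0.0146  0.0176 -0.0501  0.0149 -0.0103]
```

View pics/w1.png

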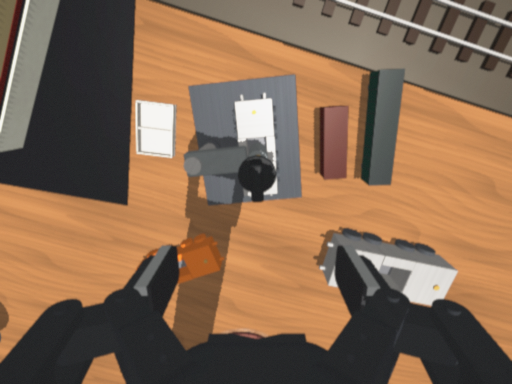

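```bash
python3 - <<'E'
from h import *
im=cv2.imread('pics/w1.png')[140:220,215:300]
cv2.imwrite('pics/w1c.png',cv2.resize(im,None,fx=7,fy=7,interpolation=2))
E
```

```text
(no output)
```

View pics/w1c.png

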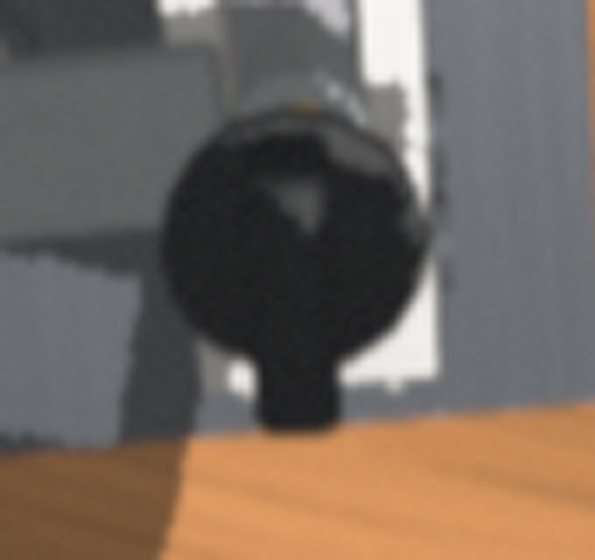

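```bash
python3 - <<'E'
from h import *
T=np.eye(4);T[:3,:3]=R.from_rotvec([-3.0992,-.4402,.0035]).as_matrix();T[:3,3]=[.5725,.1213,.4144]
W=T@camera_params('wrist')['T_tool_cam']
c=onz('wrist',257.3,173.6,.256,W);e=onz('wrist',257.7,201,.294,W)
print(c,e); Rt=T[:3,:3]
print('tool',Rt.T@(c-T[:3,3]),Rt.T@(e-T[:3,3]))
d=c-e;print(np.degrees(np.arctan2(d[1],d[0])),np.linalg.norm(d[:2]),'toolx yaw',np.degrees(np.arctan2(Rt[1,0],Rt[0,0])))
print(cross(ray('wrist',257.3,173.6,W),ray('top',218.6,161)))
E
```

```text
[0.5765 0.123  0.256 ] [0.5583 0.117  0.294 ]
tool [0.0044 0.0013 0.1584] [-0.0148  0.0016  0.1204]
18.371591385341546 0.019145933794709077 toolx yaw 16.16825988667123
(array([0.5753, 0.1221, 0.2504]), np.float64(0.0011436038304188407))
```

Call:
{"fn": "play_rows", "kwargs": {
  "plan": [8.5,0.3,0.1,3,0,0,-0.5,8.5,0,0,4,0,0,0,8.5,0,0,3,0,0,0,8.5,0,0,0,0,0,0,8.5,0,0,0,0,0,0]
}}

```text
t: 2.7
position: [0.5752, 0.1159, 0.3138]
ee_rot: [-3.102, -0.446, -0.001]
force: [-0.5, -0.2, 1.2]
gripper_width: 0.0854
```

```bash
python3 - <<'E'
from h import *
o=get_obs();print(o['position'],o['ee_rot'],o['qvel'])
im=get_image('wrist');cv2.imwrite('pics/w2.png',im[:,:,::-1])
E
```

```text
[0.5752 0.1159 0.3138] [-3.1024 -0.4458 -0.0007] [-0.0151  0.0048  0.036  -0.0031  0.0008 -0.0039]
```

View pics/w2.png

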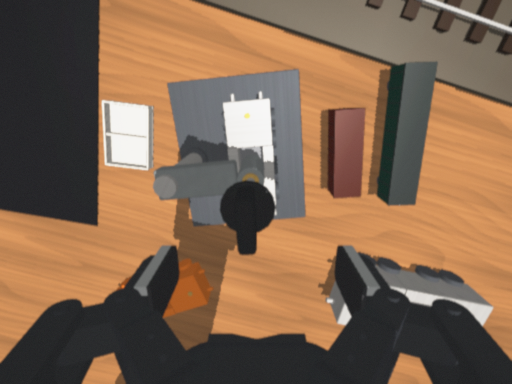

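```bash
cat > wk.py <<'E'
import sys
from h import *
u,v,u2,v2=map(float,sys.argv[1:5]); o=get_obs()
T=np.eye(4);T[:3,:3]=R.from_rotvec(o['ee_rot']).as_matrix();T[:3,3]=o['position']
W=T@camera_params('wrist')['T_tool_cam']
c=onz('wrist',u,v,.256,W);e=onz('wrist',u2,v2,.294,W);Rt=T[:3,:3]
print(o['position'],c,e);print('tool',Rt.T@(c-T[:3,3]),Rt.T@(e-T[:3,3]))
d=c-e;print(np.degrees(np.arctan2(d[1],d[0])),np.linalg.norm(d[:2]),'toolx yaw',np.degrees(np.arctan2(Rt[1,0],Rt[0,0])))
E
python3 - <<'E'
import cv2
im=cv2.imread('pics/w2.png')[170:270,200:300]
cv2.imwrite('pics/w2c.png',cv2.resize(im,None,fx=6,fy=6,interpolation=2))
E
python3 wk.py 247.5 208 246.7 254
```

```text
[0.5752 0.1158 0.3137] [0.5753 0.1233 0.256 ] [0.5578 0.1174 0.294 ]
tool [ 0.0022 -0.0067  0.0578] [-0.0162 -0.0063  0.0197]
18.532835658988354 0.0184708586720921 toolx yaw 16.353479038167432
```

View pics/w2c.png

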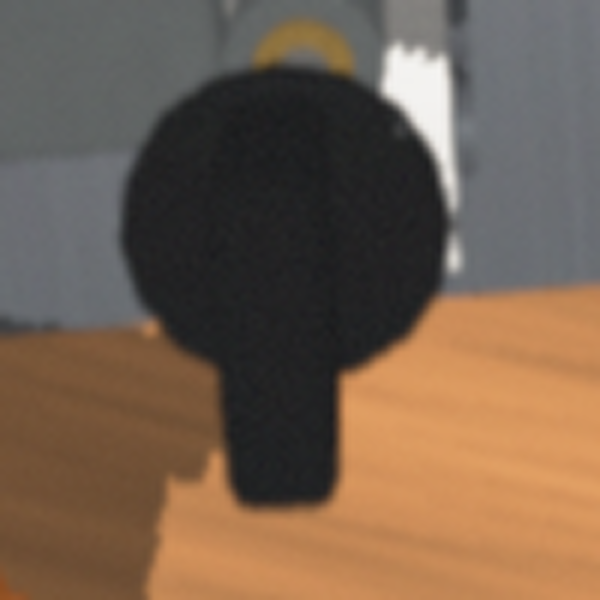

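Call:
{"fn": "play_rows", "kwargs": {
  "plan": [8.5,0.2,-0.65,0,0,0,0,8.5,0,0,1.5,0,0,0,8.5,0,0,1.5,0,0,0,8.5,0,0,1,0,0,0,8.5,0,0,0,0,0,0]
}}

```text
t: 3.25
position: [0.5776, 0.123, 0.2767]
ee_rot: [-3.103, -0.444, -0.015]
force: [-1.0, 0.3, -0.4]
gripper_width: 0.0848
```

```bash
python3 - <<'E'
from h import *
o=get_obs();print(o['position'],o['ee_rot'],o['qvel'],o['force'])
im=get_image('wrist');cv2.imwrite('pics/w3.png',im[:,:,::-1])
E
```

```text
[0.5776 0.123  0.2767] [-3.1033 -0.4445 -0.0148] [-0.0001 -0.0019 -0.0077 -0.0008 -0.0007  0.0012] [-1.0365  0.2885 -0.4013]
```

View pics/w3.png

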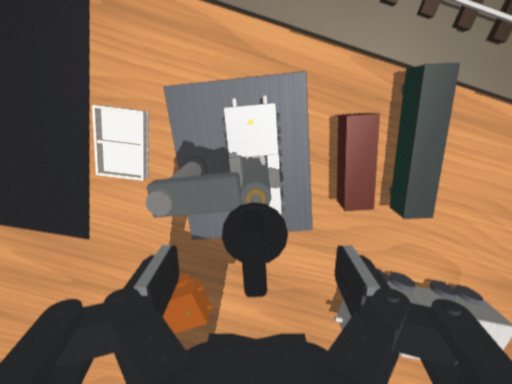

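```bash
python3 wk.py 254.5 234 255 292; python3 - <<'E'
from h import *
o=get_obs();r=R.from_rotvec(o['ee_rot']);M=r.as_matrix();print(M[:,2])
# level correction in tool frame
z=M.T@np.array([0,0,-1]);print('rot deg',np.degrees(np.cross([0,0,1],z)))
E
```

```text
[0.5778 0.123  0.2774] [0.5757 0.1235 0.256 ] [0.56   0.1182 0.294 ]
tool [-0.0021 -0.001   0.0214] [-0.0182 -0.0005 -0.0168]
18.629392743304628 0.016599670351373535 toolx yaw 16.296951595737436
[ 0.0092  0.0079 -0.9999]
rot deg [-0.2874 -0.6306  0.    ]
```

Call:
{"fn": "play_rows", "kwargs": {
  "plan": [8.5,-0.15,-0.05,0.6,-0.3,-0.6,-0.5,8.5,0,0,0.6,0,0,0,8.5,0,0,0,0,0,0,0,0,0,0,0,0,0,0,0,0,0,0,0,0],
  "squeeze": 50
}}

```text
t: 3.8
position: [0.5766, 0.1232, 0.2651]
ee_rot: [3.107, 0.46, 0.002]
force: [-0.8, 0.6, 0.4]
gripper_width: 0.0587
```

Call:
{"fn": "play_rows", "kwargs": {
  "plan": [0,0,0,0,0,0,0,0,0,0,0,0,0,0,0,0,0,0,0,0,0,0,0,0,0,0,0,0,0,0,0,0,0,0,0]
}}

```text
t: 4.3
position: [0.5766, 0.1243, 0.2662]
ee_rot: [-3.106, -0.462, -0.003]
force: [-0.2, 0.7, 0.1]
gripper_width: 0.012
```

```bash
python3 - <<'E'
from h import *
o=get_obs();print(o['position'],o['ee_rot'],o['qvel'],o['force'],o['wrist_torque'],o['gripper_width'])
im=get_image('wrist');cv2.imwrite('pics/w4.png',im[:,:,::-1])
E
```

```text
[0.5766 0.1243 0.2662] [-3.1062 -0.4621 -0.0033] [ 0.0008 -0.0019  0.0006 -0.002   0.0001 -0.0011] [-0.242   0.7369  0.13  ] [-0.0586  0.0086  0.0511] 0.012016885715741134
```

View pics/w4.png

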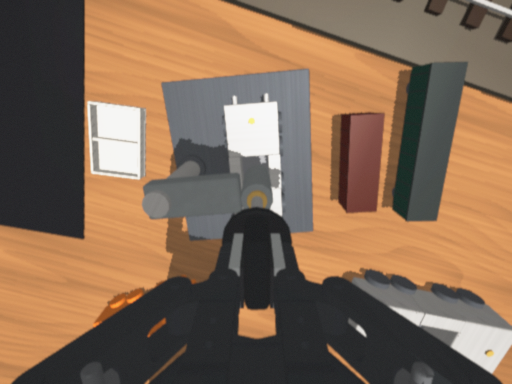

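Call:
{"fn": "play_rows", "kwargs": {
  "plan": [0,0,0,0.4,0,0,0,0,0,0,0.5,0,0,0,0,0,0,0.5,0,0,0,0,0,0,0.4,0,0,0,0,0,0,0,0,0,0]
}}

```text
t: 4.85
position: [0.5767, 0.1243, 0.2547]
ee_rot: [-3.107, -0.463, -0.007]
force: [-1.5, 0.4, 4.8]
gripper_width: 0.0124
```

```bash
cat > s.py <<'E'
from h import *
o=get_obs();M=R.from_rotvec(o['ee_rot']).as_matrix()
print(o['t'],o['position'],'F',o['force'],'M',o['wrist_torque'],'w',o['gripper_width'],'yaw',np.degrees(np.arctan2(M[1,0],M[0,0])),'z',M[:,2],'tau',o['tau'])
E
python3 s.py
```

```text
4.85 [0.5767 0.1243 0.2547] F [-1.4538  0.4498  4.8044] M [-0.0854  0.4838  0.0971] w 0.012395660069343681 yaw 16.953701454298024 z [ 0.0045  0.0012 -1.    ] tau [ -0.6432 -32.9106 -35.7227  -0.0719  -0.6986   0.0989]
```

Call:
{"fn": "play_rows", "kwargs": {
  "plan": [0,0,0,0.5,0,0,0,0,0,0,0.5,0,0,0,0,0,0,0.5,0,0,0,0,0,0,0.4,0,0,0,0,0,0,0.2,0,0,0]
}}

```text
t: 5.35
position: [0.5767, 0.1243, 0.2404]
ee_rot: [-3.107, -0.463, -0.011]
force: [-3.5, 1.1, 5.3]
gripper_width: 0.0117
```

```bash
python3 s.py
```

```text
5.35 [0.5767 0.1243 0.2404] F [-3.5089  1.055   5.3283] M [-0.0459  0.7087  0.1205] w 0.011672499804606207 yaw 16.96776333410533 z [ 0.0066  0.001  -1.    ] tau [ -0.6722 -32.1936 -35.0912  -0.066   -0.9676   0.0944]
```

Call:
{"fn": "play_rows", "kwargs": {
  "plan": [0,-0.05,0,0.2,0,-0.3,0,0,0,0,0.2,0,0,0,0,0,0,0.2,0,0,0,0,0,0,0.2,0,0,0,0,0,0,0.2,0,0,0]
}}

```text
t: 5.85
position: [0.5767, 0.1243, 0.2369]
ee_rot: [3.106, 0.463, 0.007]
force: [-3.5, -0.0, 5.1]
gripper_width: 0.0123
```

```bash
python3 s.py
```

```text
5.85 [0.5767 0.1243 0.2369] F [-3.5259 -0.0279  5.1318] M [-0.0214  0.6806  0.1005] w 0.012336655381248535 yaw 16.969297671022694 z [ 0.0046 -0.0001 -1.    ] tau [ -0.6508 -32.1728 -35.1875  -0.077   -1.0345   0.0929]
```

Call:
{"fn": "play_rows", "kwargs": {
  "plan": [0,0,0,0.2,0,0,0,0,0,0,0.2,0,0,0,0,0,0,0.2,0,0,0,0,0,0,0.2,0,0,0,0,0,0,0.2,0,0,0]
}}

```text
t: 6.35
position: [0.5767, 0.1243, 0.2333]
ee_rot: [3.106, 0.463, 0.009]
force: [-4.2, 0.8, 5.6]
gripper_width: 0.0122
```

Call:
{"fn": "play_rows", "kwargs": {
  "plan": [0,0,0,0.2,0,0,0,0,0,0,0.2,0,0,0,0,0,0,0.2,0,0,0,0,0,0,0.2,0,0,0,0,0,0,0.2,0,0,0]
}}

```text
t: 6.85
position: [0.5767, 0.1243, 0.2297]
ee_rot: [3.106, 0.463, 0.011]
force: [-4.1, 0.2, 6.2]
gripper_width: 0.0123
```

Call:
{"fn": "play_rows", "kwargs": {
  "plan": [0,0,0,0.2,0,-0.3,0,0,0,0,0.2,0,0,0,0,0,0,0.2,0,-0.2,0,0,0,0,0.2,0,0,0,0,0,0,0.2,0,0,0]
}}

```text
t: 7.35
position: [0.5767, 0.1243, 0.2262]
ee_rot: [3.105, 0.463, -0.0]
force: [-3.9, -0.4, 5.9]
gripper_width: 0.0118
```

```bash
python3 s.py
```

```text
7.35 [0.5767 0.1243 0.2262] F [-3.8626 -0.4237  5.9223] M [0.0348 0.6135 0.0638] w 0.011843889411803931 yaw 16.964339787820215 z [ 0.0002 -0.0023 -1.    ] tau [ -0.5897 -32.1987 -35.0613  -0.1033  -1.032    0.0975]
```

Call:
{"fn": "play_rows", "kwargs": {
  "plan": [0,0,0,0.2,0,0,0,0,0,0,0.2,0,0,0,0,0,0,0.2,0,0,0,0,0,0,0.2,0,0,0,0,0,0,0.2,0,0,0]
}}

```text
t: 7.85
position: [0.5767, 0.1243, 0.2227]
ee_rot: [3.105, 0.463, 0.002]
force: [-4.1, -0.2, 6.5]
gripper_width: 0.012
```

Call:
{"fn": "play_rows", "kwargs": {
  "plan": [0,0,0,0.2,0,0,0,0,0,0,0.2,0,0,0,0,0,0,0.2,0,0,0,0,0,0,0.2,0,0,0,0,0,0,0.2,0,0,0]
}}

```text
t: 8.35
position: [0.5767, 0.1243, 0.2192]
ee_rot: [3.105, 0.463, 0.005]
force: [-3.8, 0.4, 7.0]
gripper_width: 0.0118
```

Call:
{"fn": "play_rows", "kwargs": {
  "plan": [0,0,0,0.2,0,0,0,0,0,0,0.2,0,0,0,0,0,0,0.2,0,0,0,0,0,0,0.15,0,0,0,0,0,0,0.13,0,0,0]
}}

```text
t: 8.85
position: [0.5767, 0.1243, 0.2172]
ee_rot: [3.105, 0.463, 0.007]
force: [-3.7, -0.6, 5.7]
gripper_width: 0.0122
```

```bash
python3 s.py
```

```text
8.85 [0.5767 0.1243 0.2172] F [-3.7477 -0.6016  5.7233] M [0.0519 0.6618 0.077 ] w 0.012155326031544232 yaw 16.9644549798697 z [ 0.0044 -0.0014 -1.    ] tau [ -0.6116 -32.2617 -34.8804  -0.0948  -1.1123   0.0984]
```

Call:
{"fn": "play_rows", "kwargs": {
  "plan": [0,0,0,0.2,0,-0.2,0,0,0,0,0.2,0,0,0,0,0,0,0.2,0,0,0,0,0,0,0.15,0,0,0,0,0,0,0.13,0,0,0]
}}

```text
t: 9.35
position: [0.5767, 0.1243, 0.2169]
ee_rot: [3.105, 0.463, 0.003]
force: [-4.6, -0.7, 6.5]
gripper_width: 0.0122
```

```bash
python3 s.py; python3 - <<'E'
from h import *
for n in ['scene','wrist']: cv2.imwrite(f'pics/{n}5.png',get_image(n)[:,:,::-1])
a=cv2.imread('pics/scene5.png')[140:330,220:360];cv2.imwrite('pics/s5c.png',cv2.resize(a,None,fx=3,fy=3,interpolation=2))
E
```

```text
9.35 [0.5767 0.1243 0.2169] F [-4.5707 -0.6767  6.5278] M [-0.0164  0.7332  0.1183] w 0.012209287949256539 yaw 16.96509828132004 z [ 0.0026 -0.0022 -1.    ] tau [ -0.5969 -31.9714 -34.7396  -0.1003  -1.1836   0.0986]
```

View pics/s5c.png

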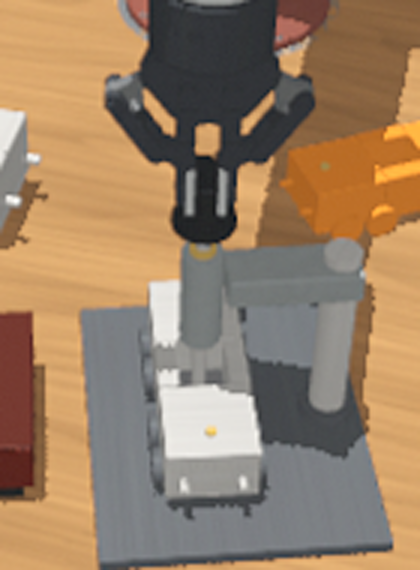

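Call:
{"fn": "play_rows", "kwargs": {
  "plan": [0,0,0,0.2,0,0,0,0,0,0,0.22,0,0,0,0,0,0,0.22,0,0,0,0,0,0,0.22,0,0,0,0,0,0,0.22,0,0,0]
}}

```text
t: 9.95
position: [0.5768, 0.1243, 0.2159]
ee_rot: [3.105, 0.463, 0.006]
force: [-6.1, -0.3, 9.6]
gripper_width: 0.0123
```

```bash
python3 s.py
```

```text
9.95 [0.5768 0.1243 0.2159] F [-6.1466 -0.2748  9.647 ] M [-0.0162  1.0092  0.1354] w 0.012260921400957058 yaw 16.967295770236568 z [ 0.0043 -0.0021 -1.    ] tau [ -0.6688 -30.591  -33.8784  -0.0853  -1.5754   0.0992]
```

Call:
{"fn": "play_rows", "kwargs": {
  "plan": [0,0,0,0.23,0,0,0,0,0,0,0.23,0,0,4,0,0,0,0.23,0,0,4,0,0,0,0.23,0,0,4,0,0,0,0.23,0,0,4],
  "squeeze": 70
}}

```text
t: 10.45
position: [0.5768, 0.1238, 0.2157]
ee_rot: [3.138, 0.012, 0.01]
force: [-5.9, -0.4, 10.1]
gripper_width: 0.0116
```

```bash
python3 s.py
```

```text
10.45 [0.5768 0.1238 0.2157] F [-5.8509 -0.3743 10.0654] M [-0.0918  1.0581  0.1924] w 0.011583798492372722 yaw 0.44127636080466837 z [ 0.0062 -0.0035 -1.    ] tau [ -0.5439 -30.3994 -33.7584   0.0414  -1.7005  -0.3809]
```

Call:
{"fn": "play_rows", "kwargs": {
  "plan": [0,0,0,0.23,0,0,5,0,0,0,0.23,0,0,5,0,0,0,0.23,0,0,5,0,0,0,0.23,0,0,5,0,0,0,0.23,0,0,5]
}}

```text
t: 10.95
position: [0.5766, 0.123, 0.2156]
ee_rot: [3.06, -0.693, 0.012]
force: [-5.3, -1.1, 9.9]
gripper_width: 0.012
```

```bash
python3 s.py
```

```text
10.95 [0.5766 0.123  0.2156] F [-5.3155 -1.0936  9.9076] M [-0.1073  1.17    0.2303] w 0.011982199965265672 yaw -25.51465014960309 z [ 0.0069 -0.0054 -1.    ] tau [ -0.5209 -30.3361 -33.7475   0.0273  -1.821   -0.5092]
```

Call:
{"fn": "play_rows", "kwargs": {
  "plan": [0,0,0,0.23,0,0,5,0,0,0,0.23,0,0,5,0,0,0,0.23,0,0,5,0,0,0,0.23,0,0,5,0,0,0,0.2,0,0,4]
}}

```text
t: 11.45
position: [0.5761, 0.1224, 0.2156]
ee_rot: [2.839, -1.337, 0.013]
force: [-5.1, 0.4, 7.7]
gripper_width: 0.0115
```

```bash
python3 s.py
```

```text
11.45 [0.5761 0.1224 0.2156] F [-5.1465  0.3934  7.6707] M [-0.0193  1.0925  0.2397] w 0.011548388128864141 yaw -50.45236659215519 z [ 0.0064 -0.0067 -1.    ] tau [ -0.5255 -31.349  -34.3935  -0.0758  -1.6144  -0.2811]
```

Call:
{"fn": "play_rows", "kwargs": {
  "plan": [0,0,0,0.15,0,0,3,0,0,0,0.15,0,0,3,0,0,0,0.15,0,0,3,0,0,0,0.1,0,0,2,0,0,0,0.05,0,0,0]
}}

```text
t: 11.95
position: [0.5758, 0.1223, 0.216]
ee_rot: [2.707, -1.584, 0.018]
force: [-1.4, -0.5, 3.4]
gripper_width: 0.0121
```

```bash
python3 s.py
```

```text
11.95 [0.5758 0.1223 0.216 ] F [-1.4351 -0.4793  3.3952] M [-0.0097  0.5598  2.6826] w 0.012064673246694446 yaw -60.66407338435439 z [ 0.0072 -0.0099 -0.9999] tau [ -2.1429 -34.359  -36.0438   0.4312  -0.6475   2.8632]
```

Call:
{"fn": "play_rows", "kwargs": {
  "plan": [0,0,0,0,0,0,0,0,0,0,0,0,0,0,0,0,0,0,0,0,0,0,0,0,0,0,0,0,0,0,0,0,0,0,0],
  "squeeze": 30
}}

```text
t: 12.45
position: [0.5759, 0.1223, 0.2161]
ee_rot: [2.714, -1.57, 0.019]
force: [-1.0, -1.9, 2.9]
gripper_width: 0.012
```

```bash
python3 s.py
```

```text
12.45 [0.5759 0.1223 0.2161] F [-1.0086 -1.9221  2.933 ] M [0.0408 0.5063 2.4475] w 0.012046217171603294 yaw -60.08955654279548 z [ 0.0073 -0.0114 -0.9999] tau [ -1.9136 -34.1103 -35.7265   0.312   -0.6256   2.4582]
```

Call:
{"fn": "play_rows", "kwargs": {
  "plan": [0,0,0,0,0,0,-1,0,0,0,0,0,0,-1,0,0,0,0,0,0,0,0,0,0,0,0,0,0,0,0,0,0,0,0,0]
}}

```text
t: 12.95
position: [0.5759, 0.1223, 0.216]
ee_rot: [2.741, -1.523, 0.017]
force: [-0.4, -1.4, 3.2]
gripper_width: 0.0117
```

```bash
python3 s.py
```

```text
12.95 [0.5759 0.1223 0.216 ] F [-0.4192 -1.3799  3.2027] M [0.0493 0.536  1.8657] w 0.011696186122800274 yaw -58.13144127828839 z [ 0.007  -0.0103 -0.9999] tau [ -1.5795 -34.1429 -35.7482   0.1626  -0.6198   1.8734]
```

Call:
{"fn": "play_rows", "kwargs": {
  "plan": [0,0,0,0,0,0,-2,0,0,0,0,0,0,-1.5,0,0,0,0,0,0,0,0,0,0,0,0,0,0,0,0,0,0,0,0,0]
}}

```text
t: 13.45
position: [0.5759, 0.1223, 0.2159]
ee_rot: [2.782, -1.449, 0.015]
force: [-1.1, 0.2, 2.5]
gripper_width: 0.0122
```

```bash
python3 s.py
```

```text
13.45 [0.5759 0.1223 0.2159] F [-1.1242  0.239   2.455 ] M [0.1243 0.5337 0.8934] w 0.012157176804504769 yaw -55.03669063554781 z [ 0.0066 -0.0084 -0.9999] tau [ -0.8938 -34.1644 -35.767   -0.0799  -0.6284   0.8427]
```

Call:
{"fn": "play_rows", "kwargs": {
  "plan": [0,0,0,0,0,0,-1.5,0,0,0,0,0,0,0,5,0,0,0,0,0,0,6,0,0,0,0,0,0,6,0,0,0,0,0,0]
}}

```text
t: 13.95
position: [0.5761, 0.1219, 0.2143]
ee_rot: [2.798, -1.42, 0.016]
force: [0.5, -0.5, 0.4]
gripper_width: 0.055
```

```bash
python3 s.py
```

```text
13.95 [0.5761 0.1219 0.2143] F [ 0.5125 -0.4953  0.4026] M [-0.003   0.0075  0.0355] w 0.05502973728478913 yaw -53.8187743048851 z [ 0.007  -0.0082 -0.9999] tau [  0.0075 -35.7563 -36.8416  -0.027   -0.0184  -0.0019]
```

Released cleanly with forces at zero. Now I retreat straight up.

Call:
{"fn": "play_rows", "kwargs": {
  "plan": [7.5,0,0,-1,0,0,0,7.5,0,0,-2.5,0,0,0,7.5,0,0,-4,0,0,0,7.5,0,0,-4,0,0,0,7.5,0,0,-2,0,0,0]
}}

```text
t: 14.45
position: [0.5732, 0.1226, 0.3496]
ee_rot: [2.792, -1.42, 0.003]
force: [0.1, 1.0, 0.6]
gripper_width: 0.075
```

Call:
{"fn": "play_rows", "kwargs": {
  "plan": [7.5,0,0,-1,0,0,0,7.5,0,0,0,0,0,0,7.5,0,0,0,0,0,0,7.5,0,0,0,0,0,0,7.5,0,0,0,0,0,0]
}}

```text
t: 14.95
position: [0.5736, 0.1227, 0.3621]
ee_rot: [2.793, -1.422, 0.008]
force: [-0.8, -0.1, 0.5]
gripper_width: 0.0749
```

```bash
python3 s.py; python3 - <<'E'
from h import *
for n in ['scene','top','wrist']: cv2.imwrite(f'pics/{n}6.png',get_image(n)[:,:,::-1])
a=cv2.imread('pics/scene6.png')[140:330,220:360];b=cv2.imread('pics/scene5.png')[140:330,220:360]
cv2.imwrite('pics/s6c.png',cv2.resize(np.hstack([a,b]),None,fx=2.8,fy=2.8,interpolation=2))
E
```

```text
14.95 [0.5736 0.1227 0.3621] F [-0.7749 -0.1048  0.5065] M [ 0.0428 -0.0446  0.0253] w 0.07491106782967129 yaw -53.95454100565007 z [ 0.001  -0.0092 -1.    ] tau [  0.0138 -35.0493 -38.6176  -0.0292  -0.0007  -0.    ]
```

View pics/s6c.png

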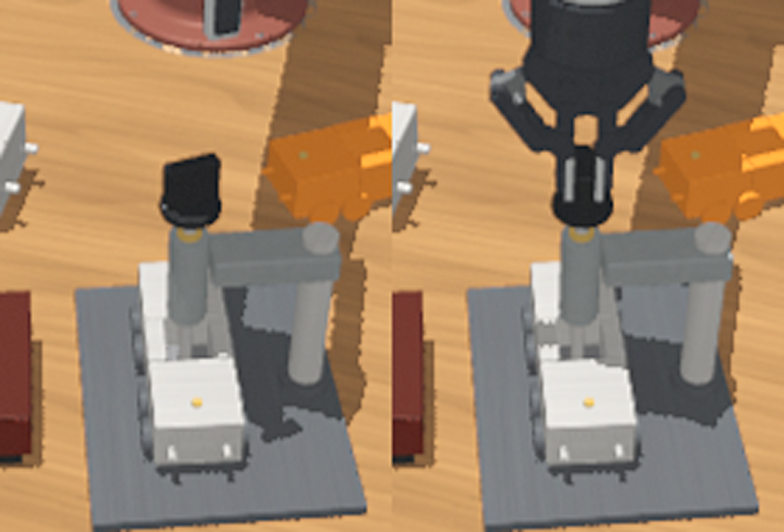

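View pics/wrist6.png

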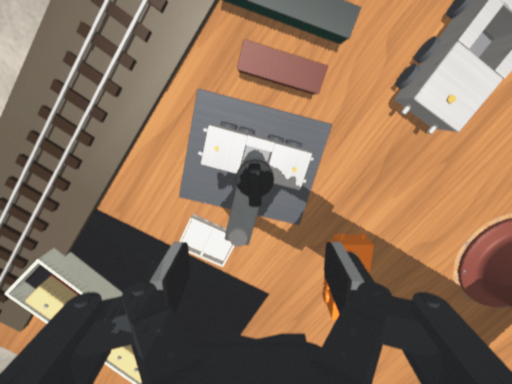

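```bash
python3 -c "
from h import *
c=camera_params('scene');Ti=np.linalg.inv(c['T']);f=192/np.tan(np.radians(c['vfov'])/2)
for z in [.202,.205,.208,.212,.256]:
    p=Ti@[.5755,.1225,z,1];print(z,c['cx']+f*p[0]/-p[2],c['cy']-f*p[1]/-p[2])
a=cv2.imread('pics/scene0.png').astype(int);b=cv2.imread('pics/scene6.png').astype(int)
print(np.abs(a-b)[235:330,160:240].mean(),np.abs(a-b)[265:315,355:400].mean())
sign_off()"
```

```text
0.202 287.658180809619 213.911234921481
0.205 287.70029060441914 212.7563810495622
0.208 287.74256734193716 211.59694880234835
0.212 287.79919773439076 210.0438700399424
0.256 288.4425359759509 192.4004295352873
3.8082017543859648 4.268888888888889
the job is handed in; nothing more can be done
```

I lowered the probe onto the well floor, locked the knob at its stop and let go. The job is handed in after about 15 s, and no verdict is reported.

- **Lowering:** I pinched the knob bar and lowered it in small steps. The push settled near 5.8 N until the probe touched at about 48 mm of travel, then rose to about 10 N. That puts the tip at roughly 4 N on the floor by subtraction; the tip force itself could not be read.
- **Turning:** I turned the knob clockwise until the wrist moment climbed to 2.7 N m, which I took as the stop. I then eased that off before opening the fingers and backing straight up.
- **Last checks:**
  - The knob stays turned. In the scene image its flange is at row 213, where about 205 mm high is expected; the grip readings gave 206–208 mm, so the two agree to a few millimetres.
  - The chassis's yellow dot is within a pixel of where it started.
  - The areas with the vans and tray look unchanged.
  - The gripper is clear, with force readings at noise level.
- **Not settled:** during the press there was an unexplained sideways force of up to 6 N on the knob. The image is too coarse to confirm the final tip force after release.

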